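Zero the jeweller's scale

ROBOT

A 6-joint arm with a two-finger parallel gripper is mounted at the origin on the work surface. World frame = base frame: x ahead of the robot, y to its left, z up, the work surface at z = 0. Lengths are in mm, angles in degrees, forces in N, time in s.
With the tool pointing down it reaches from about 300 to 850 mm from the base axis. Payload 4.2 kg.
Tool frame: the origin (TCP) lies on the centre line of the jaws, within the pads' length; the fingertips stand 8 mm ahead of it and the grasp point (between the pads) lies 11 mm behind it; z points along the fingers, y is the line along which they close (so a half turn about z gives the same grasp; the last joint's range is limited). The gripper opens to 91 mm and grips with 3 to 60 N. Pads are 32 mm wide; open, the fingers measure 118 mm over their backs; the gripper's body (76 mm by 178 mm) begins 60 mm behind the grasp point.
Start: joints at [-69.5, 18.312, 89.639, -0, 72.044, -1.146], TCP at [212.108, -534.465, 221.976] pointing down, gripper open.
Joint ranges: [-177.97, 177.97], [-48.28, 115.42], [12.27, 149.76], [-77.06, 257.06], [2.81, 150.46], [-146.56, 146.56]. Speed limits (degrees/s): [147.25, 147.25, 180, 180, 180, 180].

INTERFACE

Orientations are given as [roll, pitch, yaw] about the fixed x, y, z axes, in that order (R = Rz(yaw) Ry(pitch) Rx(roll)).
In Python, from workcell import telemetry, eyes, ticket gives the robot as it stands. The module is installed in compiled form; this text tells all that it offers.
- The arm moves only by the shell command python3 -m crank 'ROWS' [OPENING] [FORCE]. ROWS is JSON, a list of rows, each an object of numbers: "dx", "dy", "dz": the shift along the world's x, y, z normalised to -1 to 1, where 1 is 80 cm; "yaw": the turn about the world's z normalised to -1 to 1, where 1 is 5 degrees. A call has 1 to 10 rows; each row shifts and turns the commanded pose from where the row before left it; what a row does not reach is not made up. A row lasts 1/8 s, in which the tool goes at most 62.5 mm and 10.7 degrees, less where a joint would pass 70% of its speed; a pose out of reach is approached as far as the arm can. A call with a number of a shift or a turn outside -1 to 1 is refused whole. A call with a gripper value outside its range is refused whole. OPENING is the opening, from 0 (shut) to 1 (fully open), set as the call begins (- or left out, the last holds). The fingers move at their own pace and stop on an object; FORCE is the grip in N (left out, the last holds). Time passes only in rows, so rows that do not move let the fingers close. It gives the time, the measured TCP pose, the force, the opening and the grip force at its end, in the units of the state.
- telemetry.state(): the state, without advancing time (a new reading comes with each control period).
- eyes.grab_frame(name): name is "side" or "top"; returns the picture (400x640x3 uint8, red, green, blue); there is no depth.
- eyes.calibration(name): a dict with "camera_matrix" (3x3 intrinsics, pixels), "k1" (the pictures are not rectified: a ray, as slopes to the right and down, at radius r is drawn at 1 + k1 r^2 times it, then the intrinsics apply), "world_from_camera" (4x4, takes a point from camera to world coordinates). Camera axes: x right, y down, z forward; pixel columns grow to the right and rows downward; lengths in mm; the calibration is good to about 2 mm. A picture is of the moment at which its call begins. calibration takes no time and is no camera call.
- ticket.job_done(): hands the job in; it is judged then, once.
The state is a dict: "time_s": time; "qpos": joint angles; "qvel": joint speeds; "effort": joint torques, N m; "ee_pos": TCP position; "ee_rot": TCP orientation; "force": force on the tool from outside, world axes, zero at the start; "torque": the same for the moment, N m; "gripper_width": finger opening in mm; "gripper_force": force on a finger pad.
Only numpy, scipy, OpenCV 4.12 (cv2) and the standard library are available. Lean on these libraries where they do the work, as an engineer would, in place of code of your own. Each camera call takes 0.05 s, during which the arm holds its last target. There are 200 camera calls.

TASK

Zero the bench scale with its empty dish: push the scale's sliding draught cover fully shut over the dish with your fingers, then gently press the round key all the way down and let it come up again. Do not press the square or the long key. Grasp and lift nothing, leave the dish and the other things on the bench where they are, and finish clear of everything.

Things in the scene. Friction and masses are not known exactly. Their poses are not given: they have to be found in the camera images.
- scale: fixed grey box, 220 mm (its x) by 280 mm (its y), deck 40 mm above the bench. Origin on the bench; box spans x -100..+120, y -140..+140 mm, yaw within 0.3 rad. Three keys in a row along y at x=-70 mm, y=-50, 10, 70 mm in varying order. Steel pan (80 mm wide, top 46 mm above the bench) at x=30, y=-65 mm. Black display, 20 mm high, on the back edge
- cover (a joint): draught cover, m along the scale's -y: 0 = open (parked at the +y end), 0.12 = shut over the pan, at its stop. Starts 0 to 0.04, friction 1.2 N, stays where left. Clear hood with grey edges, 110 x 110 mm, 46 mm high, top 88 mm above the bench; open at its -y end, opaque grey wall at its +y end; too wide to grip
- cover_push (a point): centre of the outer face of the cover's grey +y end wall (110 mm wide, 46 mm high), 65 mm above the bench; moves with the cover. Push here in the scale's -y direction. When the cover is shut this point is at x=30, y=-10 mm in the scale's frame
- round_key (a joint): travel of the round key in m: 0 = up, 0.006 = fully down; sprung, 1.5 N to start it and about 5 N fully down, returns by itself. This is the zeroing key
- round_top (a point): top face centre of the round key. It is 10 mm above the scale's deck (50 mm above the bench) when up. White disc 22 mm across
- square_key (a joint): travel of the square key in m, same spring; must not be pressed
- square_top (a point): top face centre of the square key. It is 10 mm above the scale's deck (50 mm above the bench) when up. White, 22 x 22 mm
- long_key (a joint): travel of the long key in m, same spring; must not be pressed
- long_top (a point): top face centre of the long key. It is 10 mm above the scale's deck (50 mm above the bench) when up. White bar, 16 mm (scale's x) by 38 mm (scale's y)
- dish: loose empty white bowl, 60 mm across and 14 mm high, on the pan. Origin at the centre of its underside
- weight: loose brass calibration weight, 22 mm across, 27 mm high, standing on the scale's deck at the -y end of the row of keys. Origin under its centre
- bangle: loose steel ring, 66 mm across, 7 mm high, lying on the bench in front of the scale. Origin under its centre
- jar: loose glass jar with aluminium cap, 48 mm across, 50 mm high, at the scale's -y side. Origin under its centre
- file: loose file with wooden handle, about 205 mm long, 22 mm high, lying on the bench at the scale's +y side. Its x axis runs along it
- pliers: loose pliers with blue handles, about 160 mm long, 12 mm high, lying at the front and -y side of the scale. Origin at the pivot
- ring_box: loose blue and black ring box, 52 x 52 x 40 mm, behind the scale. Origin under its centre
Not all that is in view belongs to the job. Several things have the shape of the dish; the one meant has the colours described above.

How it is judged (in metres and radians):
On the way, in this order (a step that is already met when the one before it is completed fails the run):
1. the cover is pushed fully shut (value of joint cover above 0.115 m), for 0.2 s.
2. the round key is pressed down (value of joint round_key above 0.0045 m), for 0.05 s.
At the end, for the whole second after the job is handed in: The cover is within 5 mm of fully shut, all three keys are up (less than 1.5 mm down), the dish is at rest within 8 mm, the weight within 12 mm and the other loose things within 15 mm of where they began (value of joint cover above 0.115 m and value of joint each of round_key, square_key, long_key below 0.0015 m and distance of dish from where it was at the start of the episode below 0.008 m and linear speed of dish below 0.02 m/s and distance of weight from where it was at the start of the episode below 0.012 m and distance of each of bangle, jar, file, pliers, ring_box from where it was at the start of the episode below 0.015 m); the robot touches nothing.
It fails at once if the square or the long key is pressed (2 mm or more) (value of joint any of square_key, long_key above 0.002 m).
It fails at once if the round key is pressed (2 mm or more) while the cover is not shut (value of joint round_key above 0.002 m and value of joint cover below 0.115 m).
It fails at once if the round key is pressed with more than 25 N or the cover pushed with more than 35 N (contact force between the arm and round_key above 25 N or contact force between the arm and cover above 35 N).
It fails at once if the dish is moved more than 8 mm or lifted (distance of dish from where it was at the start of the episode above 0.008 m).
It fails at once if the weight is moved more than 12 mm, another loose thing more than 15 mm, or one is lifted (distance of weight from where it was at the start of the episode above 0.012 m or distance of any of bangle, jar, file, pliers, ring_box from where it was at the start of the episode above 0.015 m).
It also fails if it takes over 45 s, if anything falls off the work surface, if the arm or the gripper's body presses on something with over 40 N, if the wrist force passes 120 N, or if a joint passes its speed limit or range.

## Working session

There is one attempt and no reset: what is moved stays moved. The work goes in short steps, Python scripts to look and compute and a shell command to move; the robot and the scene stay as the last step left them, time stands still between calls to the robot, and variables do not carry over. Pictures are saved under pics/ and viewed, at most 10 in all, crops included, and the job is handed in when it is done.

```bash
mkdir -p pics
cat > h.py <<'E'
import numpy as np, cv2
from workcell import telemetry, eyes, ticket
def ray(n,u,v):
    c=eyes.calibration(n);K=np.array(c["camera_matrix"]);T=np.array(c["world_from_camera"])
    d=np.array([(u-K[0,2])/K[0,0],(v-K[1,2])/K[1,1]]);s=d.copy()
    for _ in range(30): s=d/(1+c["k1"]*(s@s))
    return T[:3,3],T[:3,:3]@np.array([s[0],s[1],1])
def plane(n,u,v,z):
    o,d=ray(n,u,v);return o+d*(z-o[2])/d[2]
E
python3 - <<'E'
from h import *
for n in("top","side"):
    f=eyes.grab_frame(n);cv2.imwrite(f"pics/{n}0.png",f[:,:,::-1])
    print(n,np.round(eyes.calibration(n)["world_from_camera"],2).tolist(),eyes.calibration(n)["k1"])
print(telemetry.state())
E
```

```text
top [[0.02, -1.0, 0.08, 487.79], [-1.0, -0.02, -0.0, -25.09], [0.01, -0.08, -1.0, 975.12], [0.0, 0.0, 0.0, 1.0]] -0.031219920243303643
side [[-0.8, -0.33, 0.5, 80.64], [-0.6, 0.44, -0.67, 596.04], [0.0, -0.83, -0.55, 574.84], [0.0, 0.0, 0.0, 1.0]] -0.010880319653930522
{'time_s': 0.1, 'qpos': array([-6.95019989e+01,  1.83474348e+01,  8.96980224e+01,  4.92143956e-04,
        7.20429233e+01, -1.14708266e+00]), 'qvel': array([-0.01858437, -0.17820728, -0.21151493, -0.0024832 , -0.09513311,
       -0.09544657]), 'effort': array([ 3.45163198e-04, -4.13332915e+01, -2.32509166e+01,  7.28741800e-02,
        4.22007695e-02, -5.51675953e-05]), 'ee_pos': array([ 211.93657123, -534.0620054 ,  221.2192246 ]), 'ee_rot': array([-1.79911647e+02, -2.23713425e-03,  2.16449299e+01]), 'force': array([ 0.86502921,  0.7336466 , -0.02473674]), 'torque': array([-0.0256152 ,  0.00690696, -0.00656355]), 'gripper_force': 0.0, 'gripper_width': 91.13138145342376}
```

View pics/top0.png

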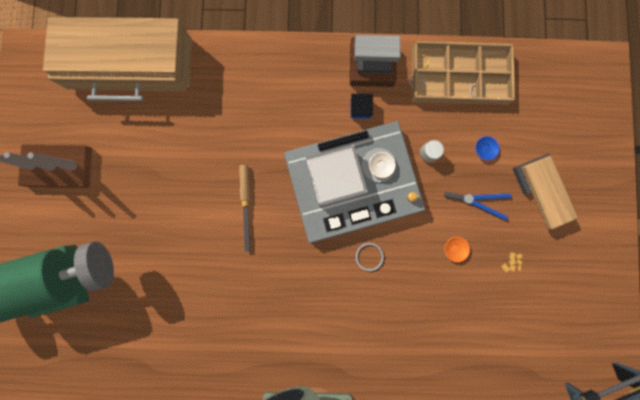

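View pics/side0.png

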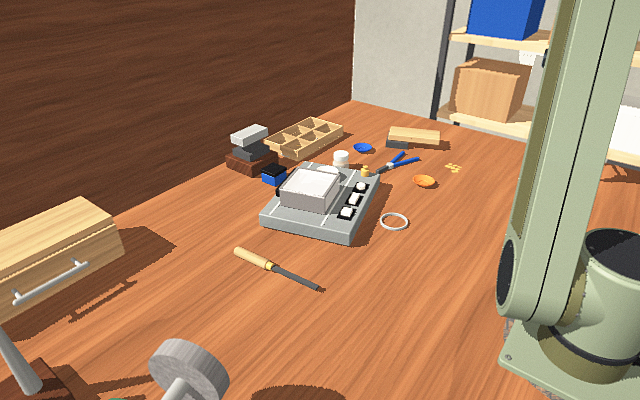

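The top view shows the scale at about (355,183), with the cover around (337,177), the dish at (381,165) and the weight at (413,197). The keys are at (334,222), (360,215) and (385,208). The side view confirms the layout. Next I'll measure and zoom in.

```bash
cat > m.py <<'E'
from h import *
f=cv2.imread("pics/top0.png")
c=cv2.resize(f[110:260,270:440],None,fx=4.5,fy=4,interpolation=cv2.INTER_CUBIC);c=cv2.resize(f[110:260,270:440],None,fx=4,fy=4,interpolation=cv2.INTER_CUBIC);cv2.imwrite("pics/crop0.png",c)
g=f.min(axis=2);m=np.zeros_like(g);m[200:235,320:400]=(g[200:235,320:400]>190)
n,l,s,ce=cv2.connectedComponentsWithStats(m)
P=[]
for i in range(1,n):
    if s[i,4]>30:
        p=plane("top",*ce[i],50);P.append(p);print(ce[i],s[i],p.round(1))
P=np.array(P);P=P[np.argsort(P[:,1])]
d=P[-1]-P[0];yaw=np.arctan2(-d[0],d[1]);print("yaw",np.degrees(yaw),np.hypot(*d[:2]))
R=np.array([[np.cos(yaw),-np.sin(yaw)],[np.sin(yaw),np.cos(yaw)]])
o=P.mean(0)[:2]-R@[-70,10];print("origin",o)
for q in([30,-10],[30,110],[30,70]):print(q,(o+R@q).round(1))
# deck outline check
h=f.astype(int);mm=((h.max(2)-h.min(2)<35)&(g>70)).astype(np.uint8);mm[:, :275]=0;mm[:,435:]=0;mm[:115]=0;mm[250:]=0
k=cv2.morphologyEx(mm,cv2.MORPH_OPEN,np.ones((5,5)))
cs=max(cv2.findContours(k,0,2)[0],key=cv2.contourArea)
w=np.array([plane("top",*a,40)[:2] for a in cs[:,0].astype(float)],np.float32);print(cv2.minAreaRect(w), "expect c",o+R@[10,0])
E
python3 m.py
```

```text
[384.64285714 207.67857143] [381 204   9   8  56] [ 534. -169.   50.]
[359.63917526 214.94845361] [352 211  16   9  97] [ 516.3 -112.1   50. ]
[334.23287671 222.32876712] [330 218  10  10  73] [498.4 -54.5  50. ]
yaw 17.280524209193217 119.90790275877055
origin [ 586.03637164 -100.60567448]
[30, -10] [ 617.7 -101.2]
[30, 110] [582.   13.3]
[30, 70] [593.9 -24.9]
((595.9005126953125, -98.927490234375), (221.10357666015625, 280.11676025390625), 17.077394485473633) expect c [595.58498991 -97.6351713 ]
```

View pics/crop0.png

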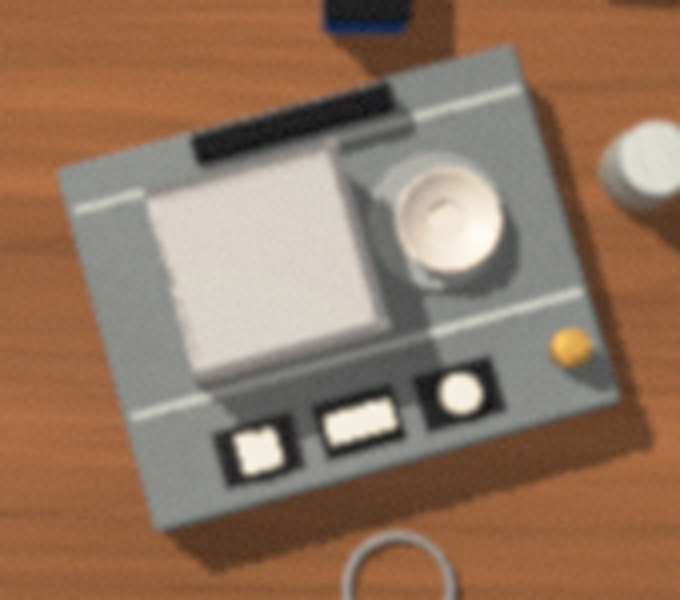

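The zoomed crop shows the round key at crop pixel (461,394), i.e. (385,208) in the image, so it is the -y-most key. Next comes the long key, then the square one. The cover's +y top edge runs from crop (148,195) to (200,380). The scale yaw is about 17.2°. I'll close the fingers and go above the +y side of the cover.

```bash
python3 -m crank '[{"dx":0.028,"dy":0.0458,"yaw":-0.2},{"dx":0.028,"dy":0.0458,"yaw":-0.2},{"dx":0.028,"dy":0.0458,"yaw":-0.2},{"dx":0.028,"dy":0.0458,"yaw":-0.3},{"dx":0.028,"dy":0.0458},{"dx":0.028,"dy":0.0458},{"dx":0.028,"dy":0.0458},{"dx":0.028,"dy":0.0458}]' 0 10
python3 -m crank '[{"dx":0.028,"dy":0.0458},{"dx":0.028,"dy":0.0458},{"dx":0.028,"dy":0.0458},{"dx":0.028,"dy":0.0458},{"dx":0.028,"dy":0.0458},{"dx":0.028,"dy":0.0458},{"dx":0.028,"dy":0.0458},{"dx":0.028,"dy":0.0458},{},{}]'
cat > q.py <<'E'
from h import *
t=np.radians(17.2);R=np.array([[np.cos(t),-np.sin(t)],[np.sin(t),np.cos(t)]]);o=np.array([586,-100.9])
loc=lambda p:R.T@(np.array(p[:2])-o)
s=telemetry.state();print(s["time_s"],s["ee_pos"].round(1),s["ee_rot"].round(1),"loc",loc(s["ee_pos"]).round(1),s["force"].round(1),s["gripper_width"])
E
python3 - <<'E'
from q import *
for p in((307,158.7),(320,205)):print(loc(plane("top",*p,88)))
print(plane("top",245,200,10))
E
```

```text
0.1 [ 211.9 -534.1  221.2] [-179.9   -0.    21.6] loc [-485.4 -303.2] [ 0.9  0.7 -0. ] 91.13138145342376
[81.1292114  90.23971195]
[-25.10671819  90.90056421]
[547.58872066 157.65555244  10.        ]validation failed for argument at $[0]...
validation failed for argument at $[0]...
```

```bash
python3 -m crank '[{"dx":0.028,"dy":0.0458,"dz":0,"yaw":-0.2},{"dx":0.028,"dy":0.0458,"dz":0,"yaw":-0.2},{"dx":0.028,"dy":0.0458,"dz":0,"yaw":-0.2},{"dx":0.028,"dy":0.0458,"dz":0,"yaw":-0.3},{"dx":0.028,"dy":0.0458,"dz":0,"yaw":0},{"dx":0.028,"dy":0.0458,"dz":0,"yaw":0},{"dx":0.028,"dy":0.0458,"dz":0,"yaw":0},{"dx":0.028,"dy":0.0458,"dz":0,"yaw":0}]' 0 10; python3 q.py
```

```text
time_s: 1.1
ee_pos: [391.7, -240.0, 221.7]
ee_rot: [-180.0, 0.0, 17.1]
force: [1.1, -1.1, 0.1]
gripper_width: 14.4
gripper_force: 0.0
1.1 [ 391.7 -240.   221.7] [-180.     0.    17.1] loc [-226.7  -75.4] [ 1.1 -1.1  0.1] 14.37862121576484
```

All row keys are required, and with them the move worked. Continuing above the approach point, then down.

```bash
python3 -m crank '[{"dx":0.028,"dy":0.0458,"dz":0,"yaw":0},{"dx":0.028,"dy":0.0458,"dz":0,"yaw":0},{"dx":0.028,"dy":0.0458,"dz":0,"yaw":0},{"dx":0.028,"dy":0.0458,"dz":0,"yaw":0},{"dx":0.028,"dy":0.0458,"dz":0,"yaw":0},{"dx":0.028,"dy":0.0458,"dz":0,"yaw":0},{"dx":0.028,"dy":0.0458,"dz":0,"yaw":0},{"dx":0.028,"dy":0.0458,"dz":0,"yaw":0},{"dx":0,"dy":0,"dz":0,"yaw":0}]'
python3 -m crank '[{"dx":0,"dy":0,"dz":-0.035,"yaw":0},{"dx":0,"dy":0,"dz":-0.04,"yaw":0},{"dx":0,"dy":0,"dz":-0.04,"yaw":0},{"dx":0,"dy":0,"dz":-0.04,"yaw":0},{"dx":0,"dy":0,"dz":-0.039,"yaw":0},{"dx":0,"dy":0,"dz":0,"yaw":0},{"dx":0,"dy":0,"dz":0,"yaw":0}]'
python3 q.py
python3 - <<'E'
from h import *
f=eyes.grab_frame("top");cv2.imwrite("pics/t1.png",cv2.resize(f[90:270,220:440],None,fx=3,fy=3)[:,:,::-1])
E
```

```text
time_s: 2.22
ee_pos: [571.3, 54.0, 221.0]
ee_rot: [-180.0, 0.0, 17.3]
force: [-0.8, -1.9, 0.4]
gripper_width: 0.4
gripper_force: 0.0
time_s: 3.1
ee_pos: [571.1, 51.4, 67.8]
ee_rot: [180.0, -0.1, 17.1]
force: [-0.2, -0.2, -0.3]
gripper_width: 1.1
gripper_force: 0.0
3.1 [571.1  51.4  67.8] [ 1.80e+02 -1.00e-01  1.71e+01] loc [ 30.7 149.9] [-0.2 -0.2 -0.3] 1.1117033762193338
```

View pics/t1.png

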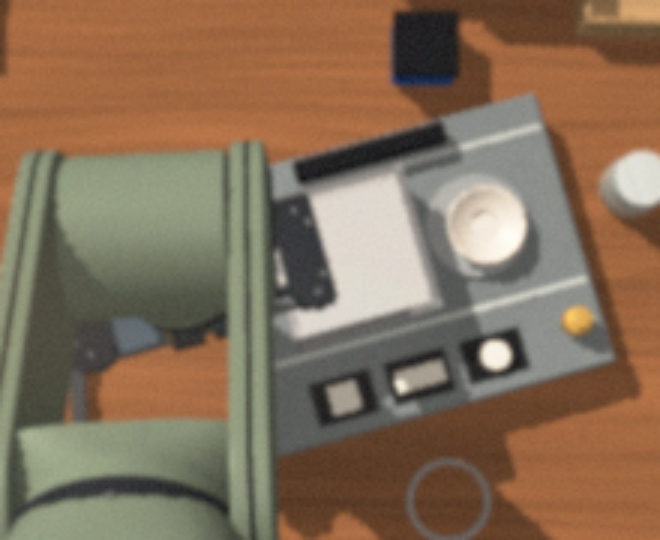

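The picture shows the gripper beyond the cover's +y end, aligned with it; the dish (485,225 in the crop) and the weight are undisturbed. Pushing along scale -y.

```bash
python3 -m crank '[{"dx":0.0037,"dy":-0.01194,"dz":-0.007,"yaw":0},{"dx":0.0037,"dy":-0.01194,"dz":0,"yaw":0},{"dx":0.0037,"dy":-0.01194,"dz":0,"yaw":0},{"dx":0.0037,"dy":-0.01194,"dz":0,"yaw":0},{"dx":0.0018,"dy":-0.006,"dz":0,"yaw":0},{"dx":0.0018,"dy":-0.006,"dz":0,"yaw":0},{"dx":0.0018,"dy":-0.006,"dz":0,"yaw":0}]'
python3 -m crank '[{"dx":0.0026,"dy":-0.0084,"dz":0,"yaw":0},{"dx":0.0026,"dy":-0.0084,"dz":0,"yaw":0},{"dx":0.0026,"dy":-0.0084,"dz":0,"yaw":0},{"dx":0.0026,"dy":-0.0084,"dz":0,"yaw":0},{"dx":0.0026,"dy":-0.0084,"dz":0,"yaw":0},{"dx":0.0026,"dy":-0.0084,"dz":0,"yaw":0},{"dx":0.0026,"dy":-0.0084,"dz":0,"yaw":0},{"dx":0.0026,"dy":-0.0084,"dz":0,"yaw":0},{"dx":0.0026,"dy":-0.0084,"dz":0,"yaw":0},{"dx":0,"dy":0,"dz":0,"yaw":0}]'
python3 q.py
```

```text
time_s: 4.03
ee_pos: [586.8, -0.8, 61.2]
ee_rot: [-180.0, -0.0, 17.2]
force: [0.6, 1.5, 0.3]
gripper_width: 0.6
gripper_force: 0.7
time_s: 5.28
ee_pos: [605.6, -62.1, 61.0]
ee_rot: [180.0, -0.0, 17.1]
force: [0.5, 0.2, -0.2]
gripper_width: 0.5
gripper_force: 0.0
5.275 [605.6 -62.1  61. ] [180.   -0.   17.1] loc [30.2 31.3] [ 0.5  0.2 -0.2] 0.4670514847480812
```

```bash
python3 -m crank '[{"dx":0.0018,"dy":-0.006,"dz":0,"yaw":0},{"dx":0.0018,"dy":-0.006,"dz":0,"yaw":0},{"dx":0.0018,"dy":-0.006,"dz":0,"yaw":0},{"dx":0.0018,"dy":-0.006,"dz":0,"yaw":0},{"dx":0.00074,"dy":-0.0024,"dz":0,"yaw":0},{"dx":0.00074,"dy":-0.0024,"dz":0,"yaw":0}]'; python3 q.py
python3 -m crank '[{"dx":0.00037,"dy":-0.0012,"dz":0,"yaw":0},{"dx":0.00037,"dy":-0.0012,"dz":0,"yaw":0},{"dx":0,"dy":0,"dz":0,"yaw":0}]'; python3 q.py
```

```text
time_s: 6.02
ee_pos: [612.3, -84.5, 61.1]
ee_rot: [-180.0, 0.0, 17.1]
force: [-0.2, 1.1, -1.0]
gripper_width: 0.5
gripper_force: 0.6
6.025 [612.3 -84.5  61.1] [-180.     0.    17.1] loc [30.   7.9] [-0.2  1.1 -1. ] 0.5286327784055069
time_s: 6.4
ee_pos: [612.9, -86.4, 61.2]
ee_rot: [180.0, 0.0, 17.2]
force: [-0.3, 0.2, -0.5]
gripper_width: 0.6
gripper_force: 0.4
6.4 [612.9 -86.4  61.2] [180.    0.   17.2] loc [30.   5.9] [-0.3  0.2 -0.5] 0.6193555885353247
```

```bash
for i in 1 ; do python3 -m crank '[{"dx":0.00037,"dy":-0.0012,"dz":0,"yaw":0},{"dx":0.00037,"dy":-0.0012,"dz":0,"yaw":0},{"dx":0,"dy":0,"dz":0,"yaw":0}]'; python3 q.py|tail -1
python3 -m crank '[{"dx":0.00037,"dy":-0.0012,"dz":0,"yaw":0},{"dx":0,"dy":0,"dz":0,"yaw":0}]'; python3 q.py|tail -1; done
```

```text
time_s: 6.78
ee_pos: [613.5, -88.3, 61.2]
ee_rot: [180.0, 0.0, 17.1]
force: [-0.7, 0.7, -0.8]
gripper_width: 0.4
gripper_force: 0.4
6.775 [613.5 -88.3  61.2] [180.    0.   17.1] loc [30.   3.8] [-0.7  0.7 -0.8] 0.40710734781062596
time_s: 7.02
ee_pos: [613.8, -89.2, 61.2]
ee_rot: [180.0, 0.0, 17.1]
force: [-0.9, 1.9, -0.4]
gripper_width: 0.2
gripper_force: 0.4
7.025 [613.8 -89.2  61.2] [180.    0.   17.1] loc [30.   2.9] [-0.9  1.9 -0.4] 0.21816687488305483
```

Near the expected stop. Continuing in 1 mm steps until the force rises.

```bash
python3 -m crank '[{"dx":0.00037,"dy":-0.0012,"dz":0,"yaw":0},{"dx":0,"dy":0,"dz":0,"yaw":0}]'; python3 q.py|tail -1; python3 -m crank '[{"dx":0.00037,"dy":-0.0012,"dz":0,"yaw":0},{"dx":0,"dy":0,"dz":0,"yaw":0}]'; python3 q.py|tail -1
```

```text
time_s: 7.28
ee_pos: [614.0, -90.1, 61.2]
ee_rot: [-180.0, 0.0, 17.1]
force: [-1.5, 1.5, 0.0]
gripper_width: 0.4
gripper_force: 0.8
7.275 [614.  -90.1  61.2] [-180.     0.    17.1] loc [30.  2.] [-1.5  1.5  0. ] 0.36986595438428477
time_s: 7.52
ee_pos: [614.0, -90.1, 61.2]
ee_rot: [-179.9, 0.0, 17.1]
force: [-1.2, 4.4, 0.4]
gripper_width: 0.3
gripper_force: 2.5
7.525 [614.  -90.1  61.2] [-179.9    0.    17.1] loc [30.  2.] [-1.2  4.4  0.4] 0.3073200025591055
```

The TCP has stopped and the force is rising, so the cover is at its stop. One more small push with a hold, then back off, raise and look.

```bash
python3 -m crank '[{"dx":0.0003,"dy":-0.001,"dz":0,"yaw":0},{"dx":0,"dy":0,"dz":0,"yaw":0},{"dx":0,"dy":0,"dz":0,"yaw":0}]'; python3 q.py|tail -1
python3 -m crank '[{"dx":-0.0037,"dy":0.012,"dz":0,"yaw":0},{"dx":-0.0074,"dy":0.024,"dz":0,"yaw":0},{"dx":0,"dy":0,"dz":0.04,"yaw":0},{"dx":0,"dy":0,"dz":0.05,"yaw":0},{"dx":-0.04,"dy":0.02,"dz":0.03,"yaw":0},{"dx":-0.05,"dy":0.02,"dz":0,"yaw":0},{"dx":-0.05,"dy":0.02,"dz":0,"yaw":0},{"dx":-0.05,"dy":0.02,"dz":0,"yaw":0},{"dx":0,"dy":0,"dz":0,"yaw":0}]'
python3 - <<'E'
from q import *
f=eyes.grab_frame("top");cv2.imwrite("pics/t2.png",cv2.resize(f[90:270,270:470],None,fx=3,fy=3)[:,:,::-1])
E
```

```text
time_s: 7.9
ee_pos: [614.1, -90.1, 61.2]
ee_rot: [-179.8, 0.0, 17.1]
force: [-2.1, 7.6, 1.6]
gripper_width: 0.2
gripper_force: 3.7
7.9 [614.1 -90.1  61.2] [-179.8    0.    17.1] loc [30.  2.] [-2.1  7.6  1.6] 0.2271149451595196
time_s: 9.02
ee_pos: [450.6, 2.2, 157.3]
ee_rot: [-180.0, 0.1, 17.3]
force: [0.6, -0.6, 0.5]
gripper_width: 0.6
gripper_force: 0.0
9.025 [450.6   2.2 157.3] [-1.80e+02  1.00e-01  1.73e+01] loc [-98.9 138.5] [ 0.6 -0.6  0.5] 0.6460032274813157
```

View pics/t2.png

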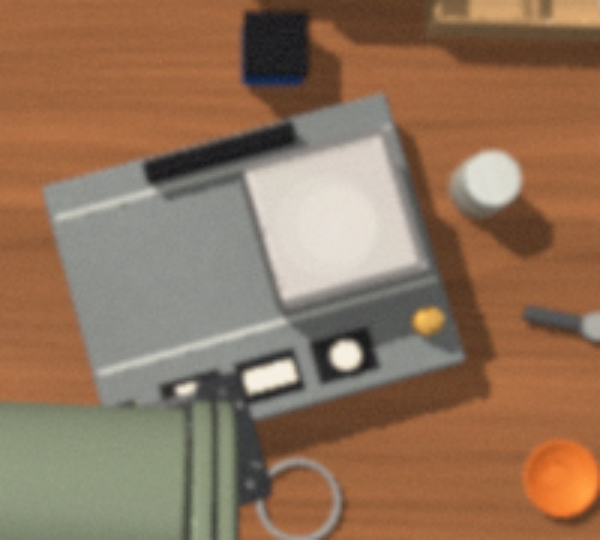

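The cover is shut over the pan with the dish showing through it at (338,222); the round key at (345,354) is free. Going over the round key.

```bash
python3 -m crank '[{"dx":0.0208,"dy":-0.0428,"dz":0,"yaw":0},{"dx":0.0208,"dy":-0.0428,"dz":0,"yaw":0},{"dx":0.0208,"dy":-0.0428,"dz":0,"yaw":0},{"dx":0.0208,"dy":-0.0428,"dz":0,"yaw":0},{"dx":0.0208,"dy":-0.0428,"dz":0,"yaw":0},{"dx":0,"dy":0,"dz":0,"yaw":0},{"dx":0,"dy":0,"dz":-0.03,"yaw":0},{"dx":0,"dy":0,"dz":-0.04,"yaw":0},{"dx":0,"dy":0,"dz":-0.03,"yaw":0},{"dx":0,"dy":0,"dz":0,"yaw":0}]'; python3 q.py
```

```text
time_s: 10.32
ee_pos: [535.9, -169.2, 75.5]
ee_rot: [-179.9, 0.2, 17.2]
force: [-0.2, 0.7, 0.3]
gripper_width: 0.2
gripper_force: 0.0
10.325 [ 535.9 -169.2   75.5] [-179.9    0.2   17.2] loc [-68.1 -50.4] [-0.2  0.7  0.3] 0.21065541934956958
```

Run:
```python
from h import *
f=eyes.grab_frame("side");cv2.imwrite("pics/s1.png",cv2.resize(f[130:270,240:440],None,fx=4,fy=4)[:,:,::-1])
```

```text
(no output)
```

View pics/s1.png

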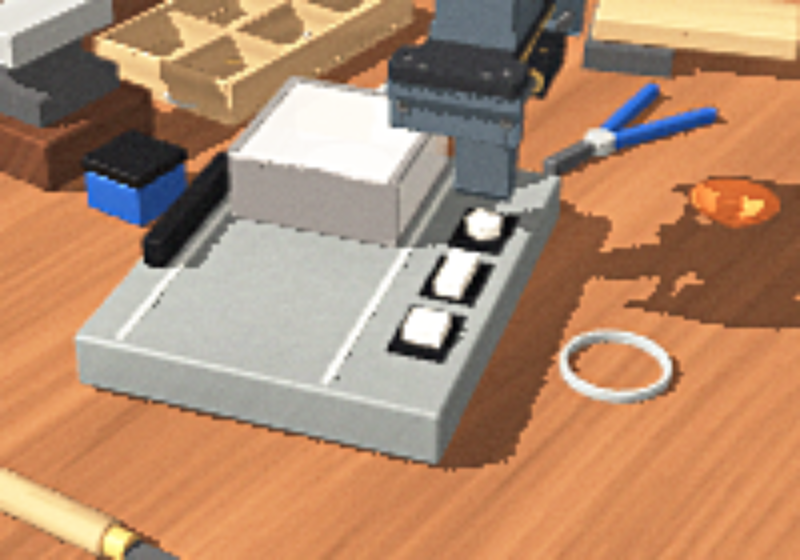

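The side view shows the closed fingertips (485,190) directly above the round key (485,222), clear of the cover and the other keys. Pressing.

```bash
python3 -m crank '[{"dx":-0.002,"dy":0,"dz":-0.01,"yaw":0},{"dx":0,"dy":0,"dz":-0.008,"yaw":0},{"dx":0,"dy":0,"dz":-0.0025,"yaw":0},{"dx":0,"dy":0,"dz":-0.0025,"yaw":0},{"dx":0,"dy":0,"dz":0,"yaw":0}]'; python3 q.py
python3 -m crank '[{"dx":0,"dy":0,"dz":-0.0025,"yaw":0},{"dx":0,"dy":0,"dz":-0.0025,"yaw":0},{"dx":0,"dy":0,"dz":0,"yaw":0}]'; python3 q.py
```

```text
time_s: 11.0
ee_pos: [535.4, -170.3, 58.8]
ee_rot: [180.0, 0.0, 17.1]
force: [-0.5, -0.1, -0.4]
gripper_width: 0.9
gripper_force: 0.0
11.0 [ 535.4 -170.3   58.8] [180.    0.   17.1] loc [-68.9 -51.3] [-0.5 -0.1 -0.4] 0.8587361884554011
time_s: 11.38
ee_pos: [535.6, -170.4, 55.0]
ee_rot: [180.0, -0.0, 17.1]
force: [-0.4, -0.4, 4.1]
gripper_width: 0.6
gripper_force: 1.7
11.375 [ 535.6 -170.4   55. ] [180.   -0.   17.1] loc [-68.7 -51.5] [-0.4 -0.4  4.1] 0.6408699539041983
```

Contact was as expected and the key is about 3 mm down. Continuing in small steps to the bottom.

```bash
python3 -m crank '[{"dx":0,"dy":0,"dz":-0.002,"yaw":0},{"dx":0,"dy":0,"dz":-0.002,"yaw":0},{"dx":0,"dy":0,"dz":0,"yaw":0}]'; python3 q.py|tail -1
python3 -m crank '[{"dx":0,"dy":0,"dz":-0.0015,"yaw":0},{"dx":0,"dy":0,"dz":0,"yaw":0}]'; python3 q.py|tail -1
```

```text
time_s: 11.75
ee_pos: [535.6, -170.4, 52.2]
ee_rot: [180.0, -0.0, 17.1]
force: [-0.4, 0.0, 8.4]
gripper_width: 0.8
gripper_force: 3.9
11.75 [ 535.6 -170.4   52.2] [180.   -0.   17.1] loc [-68.7 -51.5] [-0.4  0.   8.4] 0.7983102578539738
time_s: 12.0
ee_pos: [535.7, -170.4, 52.1]
ee_rot: [180.0, -0.1, 17.1]
force: [-2.9, 0.2, 14.4]
gripper_width: 0.4
gripper_force: 7.3
12.0 [ 535.7 -170.4   52.1] [ 1.80e+02 -1.00e-01  1.71e+01] loc [-68.6 -51.5] [-2.9  0.2 14.4] 0.4482776077263705
```

The key bottomed out: the force rose sharply with no further travel. Releasing straight up, then retreating towards the robot.

```bash
python3 -m crank '[{"dx":0,"dy":0,"dz":0.008,"yaw":0},{"dx":0,"dy":0,"dz":0.02,"yaw":0},{"dx":0,"dy":0,"dz":0.05,"yaw":0},{"dx":0,"dy":0,"dz":0.05,"yaw":0},{"dx":-0.03,"dy":-0.05,"dz":0.03,"yaw":0},{"dx":-0.04,"dy":-0.05,"dz":0,"yaw":0},{"dx":-0.04,"dy":-0.05,"dz":0,"yaw":0},{"dx":-0.04,"dy":-0.05,"dz":0,"yaw":0},{"dx":0,"dy":0,"dz":0,"yaw":0},{"dx":0,"dy":0,"dz":0,"yaw":0}]'
python3 - <<'E'
from q import *
f=eyes.grab_frame("top");cv2.imwrite("pics/t3.png",cv2.resize(f[90:270,230:530],None,fx=2.6,fy=2.6)[:,:,::-1])
E
```

```text
time_s: 13.25
ee_pos: [415.5, -329.9, 176.8]
ee_rot: [-180.0, -0.0, 17.1]
force: [-0.6, 0.6, -0.3]
gripper_width: 0.3
gripper_force: 0.0
13.25 [ 415.5 -329.9  176.8] [-180.    -0.    17.1] loc [-230.6 -168.4] [-0.6  0.6 -0.3] 0.271502804858345
```

View pics/t3.png

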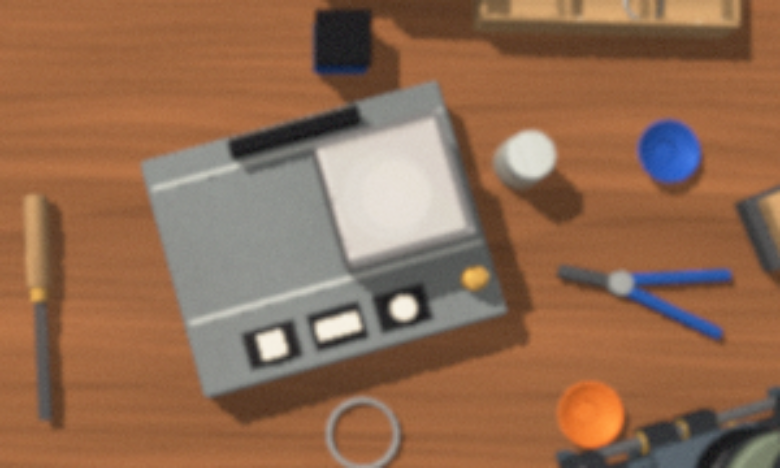

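The picture shows the cover shut over the dish at (390,192), all three keys up, everything else in place and the arm clear. Handing in.

```bash
python3 -c "
from workcell import ticket
print(ticket.job_done())"
```

```text
the job is handed in; nothing more can be done
None
```

The cover is shut at its stop, the round key was pressed fully down and released, and the job was handed in with the arm clear; the interface returned no verdict.

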